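# Sort the ratchet clamps before the glue-up

## Robot

A 6-joint arm with a two-finger parallel gripper is mounted at the origin on the work surface. World frame = base frame: x ahead of the robot, y to its left, z up, the work surface at z = 0. Lengths are in mm, angles in rad, forces in N, time in s.
With the tool pointing down it reaches from about 275 to 1000 mm from the base axis. Payload 8.4 kg.
Tool frame: the origin (TCP) lies at the very end of the fingers, on their centre line; the grasp point (between the pads) lies 19 mm behind it (r.tcp_to_grasp is the distance from the TCP to the grasp point, in mm); z points along the fingers, y is the line along which they close (so a half turn about z gives the same grasp; the last joint's range is limited). The gripper opens to 85 mm and grips with 20 to 120 N. Pads are 22 mm wide; open, the fingers measure 114 mm over their backs; the gripper's body (76 mm by 85 mm) begins 54 mm behind the grasp point. The pads swing forward as they close: fully open they stand 13 mm farther back than shut.
Start: joints at [-1.302, 0.353, 1.633, -0, 1.155, -0.002], TCP at [167.187, -602.226, 231.281] pointing down, gripper open.
Joint ranges: [-2.63, 2.63], [-0.92, 2.1], [0.06, 2.66], [-1.3, 4.44], [0, 2.69], [-3.02, 3.02]. Speed limits (rad/s): [2.22, 2.22, 2.79, 3.14, 3.14, 3.14].

## Interface

Orientations are given as [roll, pitch, yaw] about the fixed x, y, z axes, in that order (R = Rz(yaw) Ry(pitch) Rx(roll)).
In Python, from rig import r gives the robot as it stands. The module is installed in compiled form; this text tells all that it offers.
- The arm moves only by the tool play_rows, never from a script. Its argument "rows" is a list of rows, each an object with "dp": the shift along the tool's x, y, z in units of 40 mm (1.0 is 40 mm), a list of three; "turn": the turn, a rotation vector about the tool's x, y, z in units of 6 degrees (1.0 is 6 degrees), a list of three; "fingers": the closure, from 0 (fully open) to 1 (shut). In form: [{"dp": [tx, ty, tz], "turn": [wx, wy, wz], "fingers": fingers}, ...]. A call has 1 to 5 rows; each row shifts and turns the commanded pose from where the row before left it, along the tool's axes as they then stand; what a row does not reach is not made up. A row lasts 1/12 s, in which the tool goes at most 41.7 mm and 7.16 degrees, less where a joint would pass 70% of its speed; a pose out of reach is approached as far as the arm can. A call is refused whole if a number of a shift passes 1 or a number of a turn 1, either way. A call with a gripper value outside its range is refused whole. The fingers move at their own pace and stop on an object; "force" is the grip in N (left out, the last holds). Time passes only in rows, so rows that do not move let the fingers close. It gives the time, the measured TCP pose, the force, the opening and the grip force at its end, in the units of the state.
- r.sense(): the state, without advancing time (a new reading comes with each control period).
- r.grab_frame(name): name is "scene" or "side" or "wrist"; returns a dict with "pixels" (384x512x3 uint8, red, green, blue), "fx", "fy", "cx", "cy" (pixels), "dist" ([k1, k2, p1, p2, k3] as OpenCV has them; the pictures are not rectified), "pose" (4x4, takes a point from camera to world coordinates). Camera axes: x right, y down, z forward; pixel columns grow to the right and rows downward; lengths in mm; the calibration is good to about 2 mm. A picture is of the moment at which its call begins. There is no depth.
- r.sign_off(): hands the job in; it is judged then, once.
The state is a dict: "clock": time; "qpos": joint angles; "qvel": joint speeds; "joint_efforts": joint torques, N m; "eef_pos": TCP position; "tcp_rot": TCP orientation; "contact_force": force on the tool from outside, world axes, zero at the start; "wrist_torque": the same for the moment, N m; "opening": opening from 0.0 (shut) to 1.0 (fully open); "grasp_force": force on a finger pad.
Only numpy, scipy, OpenCV 4.12 (cv2) and the standard library are available. Lean on these libraries where they do the work, as an engineer would, in place of code of your own. Each camera call takes 0.05 s, during which the arm holds its last target. There are 200 camera calls.

## Task

Sort the three ratchet clamps lying on the carving bench: lay (do not drop) those standing open flat in the shallow tray, still open and ready for the next glue-up, taking care not to squeeze their jaws shut; lay the one that is ratcheted shut flat in the drawer of the bench chest and push the drawer fully home. Leave the mallet, the glue bottle and the gouge where they are.

Things in the scene. Friction and masses are not known exactly. Their poses are not given: they have to be found in the camera images.
- clamp_a_pivot (a point): Black nylon ratchet clamp lying flat, 150 mm long, 18 high: two plier-like halves crossing at a round pivot boss, 34 mm across, 24 high; gripping the boss does not work the jaws. Point: boss centre, 12 mm up. Frame of the half with the boss: z up; shut, +x runs along the tool to the jaws (tips 59 mm ahead, handle ends 90 behind). Shut it is about 60 mm wide, open about 80 over the handle ends.
- clamp_a_arm (a joint): Jaw angle of clamp_a, rad: 0 = ratcheted shut, pads together, locked; 0.4 to 0.55 = standing open, pads 20 to 30 mm apart. Limits 0, 0.6. The half without the boss is turned by it clockwise (from above) from the frame above, so the tool's middle line lies half of it clockwise of +x. An open hinge is stiff (2 N at the handle end), but squeezing both handles or jaws shuts it.
- clamp_b_pivot (a point): The same kind of clamp as clamp_a, same sizes and frame; this point is its boss's centre.
- clamp_b_arm (a joint): Jaw angle of clamp_b, same meaning, limits and stiffness as clamp_a_arm.
- clamp_c_pivot (a point): The same kind of clamp as clamp_a, same sizes and frame; this point is its boss's centre.
- clamp_c_arm (a joint): Jaw angle of clamp_c, same meaning, limits and stiffness as clamp_a_arm.
- tray_in (a point): Fixed shallow plywood tray, 240 x 200 mm, 30 mm high, walls and floor 7 mm thick. Point: centre of its inner floor, 7 mm above the bench; x along its 240 mm side, z up. Inside 226 x 186 mm: two open clamps fit side by side, lengthways along y, 110 mm apart in x.
- drawer (a joint): How far the drawer is pulled out, m: 0 = fully shut. It slides with about 1 N of friction and stays where it is left; it comes out 165 mm at most.
- drawer_handle (a point): Middle of the bar handle (11 mm round, 120 mm long along y, 44 mm above the bench) of the drawer of a fixed wooden chest 85 mm high; moves with the drawer; z up, +x is the way it shuts. From it, the drawer's front panel is at x = 35 to 50 mm (top at z = 27), its inside at x = 56 to 251 mm, y = -108 to 108, its floor at z = -22, side walls up to z = 19. It starts 140 to 160 mm open: x = 56 to 190 mm is clear of the chest's top.
- mallet: Carver's round beech mallet lying on the bench beyond the tray, 237 mm long, head 94 mm across; handle towards +x of its frame, origin on the bench under the head. Bystander.
- glue: White glue bottle, 60 mm across, 160 mm high; origin at the centre of its underside. Bystander.
- gouge: Carving gouge lying beyond the clamps, 245 mm long: wooden handle towards -x of its frame, blade towards +x; origin at the ferrule, on the bench. Bystander.
Mind the look-alikes: they are no part of the job. Leave any turquoise look-alike of the part that bears clamp_a_pivot alone. Leave any red look-alike of the part that bears clamp_b_pivot alone.

How it is judged:
By the outcome, as a careful person would: the job done as asked, in the order asked, and still so for the second after the job is handed in, with the robot touching nothing.
It also fails if it takes over 72 s, if anything falls off the work surface, if the arm or the gripper's body presses on something with over 40 N, if the wrist force passes 120 N, or if a joint passes its speed limit or range.

## Working session

There is one attempt and no reset: what is moved stays moved. The work goes in short steps, Python scripts to look and compute and a tool call to move; the robot and the scene stay as the last step left them, time stands still between calls to the robot, and variables do not carry over. Pictures are saved under pics/ and viewed, at most 10 in all, crops included, and the job is handed in when it is done.

Besides the shell and the picture viewer there is one more tool, called after ">>>" as name([rows], argument=value, ...), one row to a line, values as JSON. play_rows: Moves the arm, as the interface text tells. Its arguments: {"type":"object","properties":{"rows":{"type":"array"},"force":{"type":"number"}},"required":["rows"]}

```bash
mkdir -p pics; cat > h.py <<'E'
import numpy as np, cv2, pickle
from rig import r
def snap(name,fn):
    f=r.grab_frame(name); cv2.imwrite('pics/'+fn+'.png',cv2.cvtColor(f['pixels'],cv2.COLOR_RGB2BGR)); pickle.dump(f,open('pics/'+fn+'.pkl','wb')); return f
def K(f): return np.array([[f['fx'],0,f['cx']],[0,f['fy'],f['cy']],[0,0,1.]])
def ray(f,pts,z):
    p=cv2.undistortPoints(np.array(pts,float).reshape(-1,1,2),K(f),np.array(f['dist'],float)).reshape(-1,2)
    P=np.array(f['pose']); d=np.c_[p,np.ones(len(p))]@P[:3,:3].T; o=P[:3,3]
    return o+d*((z-o[2])/d[:,2])[:,None]
def load(fn): return pickle.load(open('pics/'+fn+'.pkl','rb'))
def proj(f,pts):
    P=np.linalg.inv(np.array(f['pose'])); rv=cv2.Rodrigues(P[:3,:3])[0]
    return cv2.projectPoints(np.array(pts,float),rv,P[:3,3],K(f),np.array(f['dist'],float))[0].reshape(-1,2)
E
python3 - <<'E'
from h import *
a=snap('scene','s0');b=snap('side','d0')
for f in(a,b): print(np.round(f['pose'],2).tolist())
print(r.sense())
E
```

```text
[[0.61, 0.52, -0.59, 1206.73], [0.79, -0.4, 0.46, -542.15], [0.0, -0.75, -0.66, 855.44], [0.0, 0.0, 0.0, 1.0]]
[[-0.89, -0.31, 0.33, 125.79], [-0.45, 0.6, -0.66, 803.89], [0.01, -0.74, -0.67, 858.04], [0.0, 0.0, 0.0, 1.0]]
{'clock': 0.1, 'qpos': array([-1.30240076e+00,  3.53589490e-01,  1.63407904e+00, -3.78962016e-05,
        1.15521462e+00, -2.42614153e-03]), 'qvel': array([ 0.00023017, -0.00217812, -0.00144551,  0.00037659,  0.00050724,
        0.00056925]), 'joint_efforts': array([-6.62423963e-05, -6.06357193e+01, -3.42819786e+01,  1.78893691e-05,
        3.91371883e-03,  3.08632889e-05]), 'eef_pos': array([ 167.05694794, -601.79843647,  230.62189203]), 'tcp_rot': array([-3.14030208e+00,  3.15197406e-05,  2.70837051e-01]), 'contact_force': array([ 0.23065337,  0.49207202, -0.74438994]), 'wrist_torque': array([ 0.04988528,  0.04834428, -0.02063502]), 'grasp_force': 0.0, 'opening': 1.0039864406089394}
```

View pics/s0.png

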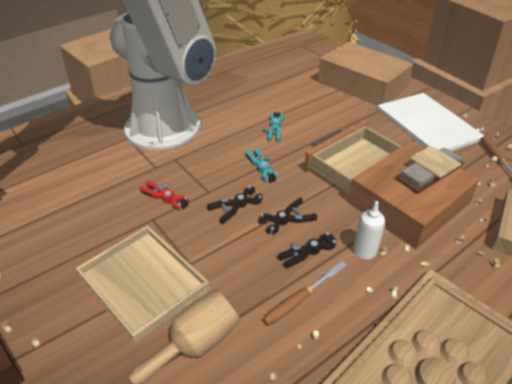

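View pics/d0.png

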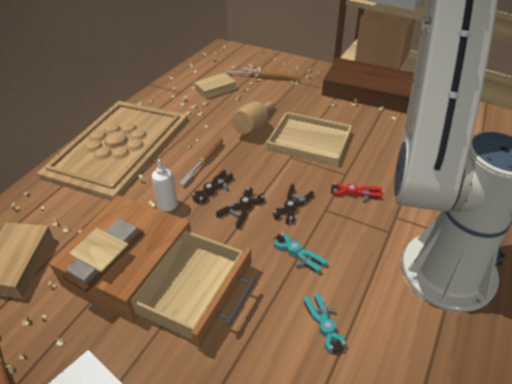

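The scene view shows three black clamps at (236,204), (288,216), (308,249). The tray is at (145,280), the open drawer at (355,160) and the glue at (370,232). The turquoise and red look-alikes are to be left. Next I'll make rectified top views.

```bash
cat >> h.py <<'E'
def ortho(f,x0,x1,y0,y1,z,s):
    # image: right = -y ; up = +x ; s px per mm
    w=int((y1-y0)*s);h=int((x1-x0)*s)
    jj,ii=np.meshgrid(np.arange(w),np.arange(h))
    X=x1-ii/s; Y=y1-jj/s
    uv=proj(f,np.stack([X,Y,np.full(X.shape,z)],-1).reshape(-1,3)).astype(np.float32).reshape(h,w,2)
    return cv2.cvtColor(cv2.remap(f['pixels'],uv[...,0],uv[...,1],cv2.INTER_CUBIC),cv2.COLOR_RGB2BGR)
E
python3 - <<'E'
from h import *
a=load('s0');b=load('d0')
print('clamps s',ray(a,[[240,204],[286,216],[315,245]],18).round())
print('clamps d',ray(b,[[292,202],[243,206],[215,187]],18).round())
print('tray s',ray(a,[[78,268],[150,228],[209,284],[137,334]],30).round())
print('tray d',ray(b,[[285,113],[352,124],[338,163],[267,145]],30).round())
print('drawer s',ray(a,[[306,153],[366,129],[403,149],[345,190]],70).round())
print('handle d',ray(b,[[251,281],[222,322]],44).round())
print('glue',ray(b,[[165,208]],0).round(), 'chest s',ray(a,[[353,181],[415,240],[476,180],[403,147]],85).round())
o1=ortho(a,330,730,-330,100,12,1.0);o2=ortho(b,330,730,-330,100,12,1.0)
o=np.hstack([o1,o2])[:,:]
o=cv2.resize(o,(800,int(400*800/860)))
cv2.imwrite('pics/o0.png',o)
E
```

```text
clamps s [[470. -27.  18.]
 [577.  40.  18.]
 [695.  31.  18.]]
clamps d [[451. -24.  18.]
 [564.  53.  18.]
 [674.  21.  18.]]
tray s [[ 429. -454.   30.]
 [ 416. -260.   30.]
 [ 646. -238.   30.]
 [ 663. -424.   30.]]
tray d [[ 655. -418.   30.]
 [ 422. -464.   30.]
 [ 392. -235.   30.]
 [ 625. -217.   30.]]
drawer s [[460. 210.  70.]
 [480. 435.  70.]
 [614. 445.  70.]
 [636. 184.  70.]]
handle d [[416. 282.  44.]
 [420. 405.  44.]]
glue [[765. 145.   0.]] chest s [[635. 211.  85.]
 [865. 173.  85.]
 [833. 476.  85.]
 [619. 434.  85.]]
```

```bash
python3 - <<'E'
from h import *
a=load('s0');b=load('d0')
o=np.hstack([ortho(f,390,770,-110,140,14,1.55) for f in(a,b)])
for k in range(2):
  for x in range(400,770,50): cv2.putText(o,str(x),(k*387,int((770-x)*1.55)),0,.35,(255,255,255),1)
  for y in range(-100,140,50): cv2.putText(o,str(y),(k*387+int((140-y)*1.55),585),0,.35,(255,255,255),1)
print(o.shape);cv2.imwrite('pics/o1.png',o)
E
```

```text
(589, 774, 3)
```

View pics/o1.png

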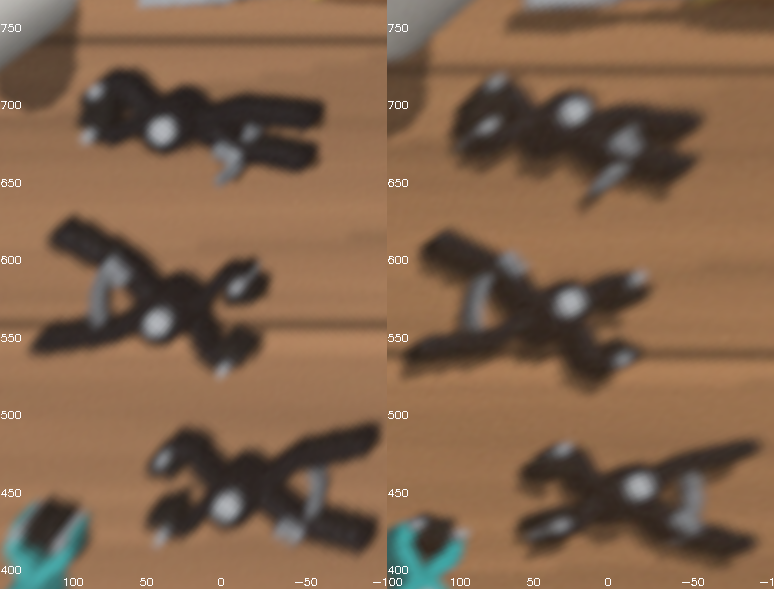

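From the rectified views, with both cameras triangulating the same boss positions:

| Clamp | State | Boss centre (x, y) | Heading |
|---|---|---|---|
| Far | shut | (692, 28) | about 82° |
| Mid | open | (569, 31) | about −95° |
| Near | open | (452, −13) | about 93° |

I'll move now, swinging over the tray.

>>> play_rows([
  {"dp": [0.9, 0, 0], "turn": [0, 0, -1], "fingers": 0.3},
  {"dp": [0.9, 0, 0], "turn": [0, 0, -1], "fingers": 0.3},
  {"dp": [0.9, 0, 0], "turn": [0, 0, -1], "fingers": 0.3},
  {"dp": [0.9, 0, 0], "turn": [0, 0, -1], "fingers": 0.3},
  {"dp": [0.9, 0, 0], "turn": [0, 0, -1], "fingers": 0.3},
])

```text
clock: 0.52
eef_pos: [326.5, -519.3, 230.8]
tcp_rot: [-3.141, -0.0, 0.799]
contact_force: [0.4, -0.1, -0.3]
opening: 0.698
grasp_force: 0.0
```

>>> play_rows([
  {"dp": [0.9, 0, -0.5], "turn": [0, 0, -1], "fingers": 0.3},
  {"dp": [0.9, 0, -0.5], "turn": [0, 0, -1], "fingers": 0.3},
  {"dp": [0.9, 0, -0.5], "turn": [0, 0, -1], "fingers": 0.3},
  {"dp": [0.9, 0, -0.5], "turn": [0, 0, -1], "fingers": 0.3},
  {"dp": [0.9, 0, -0.5], "turn": [0, 0, -1], "fingers": 0.3},
])

```text
clock: 0.93
eef_pos: [421.6, -368.2, 331.7]
tcp_rot: [-3.141, -0.0, 1.323]
contact_force: [0.8, -1.3, -0.7]
opening: 0.698
grasp_force: 0.0
```

>>> play_rows([
  {"dp": [0.5, 0, 0], "turn": [0, 0, -1], "fingers": 0.3},
  {"dp": [0.5, 0.5, 0], "turn": [0, 0, -1], "fingers": 0.3},
  {"dp": [0, 0.5, 0], "turn": [0, 0, -1], "fingers": 0.3},
  {"dp": [0, 0, 0], "turn": [0, 0, 0], "fingers": 0.3},
])

```text
clock: 1.27
eef_pos: [471.2, -333.4, 331.3]
tcp_rot: [3.14, 0.0, 1.641]
contact_force: [-0.4, 0.4, 0.4]
opening: 0.698
grasp_force: 0.0
```

```bash
python3 - <<'E'
from h import *
f=snap('wrist','w1');print(np.round(f['pose'],2).tolist());s=r.sense();print(s['clock'],s['eef_pos'],s['tcp_rot'],s['opening'])
a=load('s0');b=load('d0')
o=np.hstack([ortho(f,380,680,-480,-200,30,1.4) for f in(a,b)]);cv2.imwrite('pics/t.png',o)
o=np.vstack([cv2.resize(o,(784,420))[:,:], ])
w=cv2.cvtColor(f['pixels'],cv2.COLOR_RGB2BGR)
c=np.zeros((590,800,3),np.uint8);c[:300,:560]=cv2.resize(o,(560,300));c[300:588,:384]=cv2.resize(w,(384,288))
d=np.hstack([ortho(k,380,680,200,480,44,1.0) for k in(a,b)])[:290,:416]
c[300:590,384:800]=d;cv2.imwrite('pics/c1.png',c)
E
```

```text
[[1.0, 0.06, 0.02, 465.79], [0.07, -0.95, -0.31, -254.13], [0.0, 0.31, -0.95, 474.33], [0.0, 0.0, 0.0, 1.0]]
1.3167 [ 469.5872966  -333.76963763  330.88444748] [-3.14142198e+00 -2.72967411e-04  1.63461979e+00] 0.7025677155197523
```

View pics/c1.png

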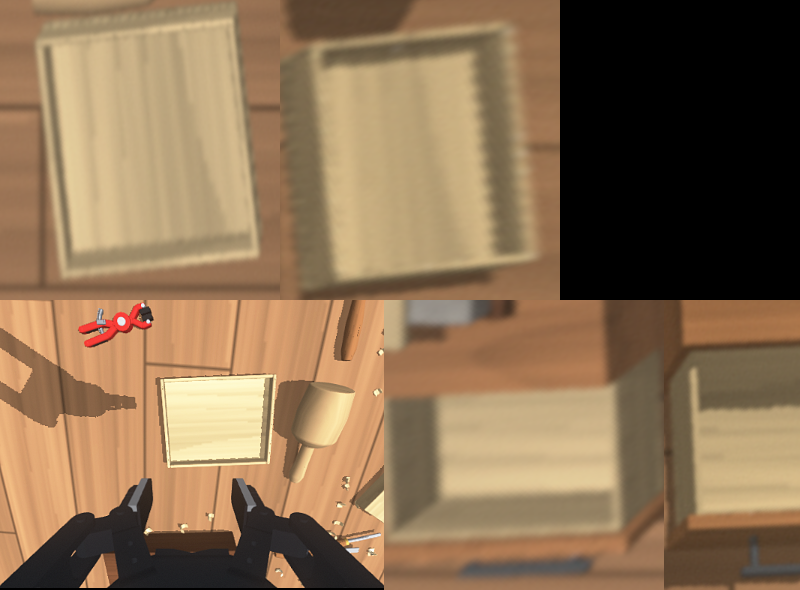

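The top orthos give the tray rim corners: centre about (530,-347), yaw about 7°. In the wrist view the tray rim is at about (215,420) in this composite. The drawer handle is around (412,338).

>>> play_rows([
  {"dp": [0.8, 0, 0.4], "turn": [0, 0, 0], "fingers": 0.3},
  {"dp": [0.8, 0, 0.4], "turn": [0, 0, 0], "fingers": 0.3},
  {"dp": [0.8, 0, 0.4], "turn": [0, 0, 0], "fingers": 0.3},
  {"dp": [0.8, 0, 0.4], "turn": [0, 0, 0], "fingers": 0.3},
  {"dp": [0.8, 0, 0.4], "turn": [0, 0, 0], "fingers": 0.3},
])

```text
clock: 1.73
eef_pos: [457.3, -173.9, 250.3]
tcp_rot: [-3.141, -0.0, 1.629]
contact_force: [0.9, -0.8, 0.1]
opening: 0.701
grasp_force: 0.0
```

>>> play_rows([
  {"dp": [0.8, 0, 0.4], "turn": [0, 0, 0], "fingers": 0.3},
  {"dp": [0.8, 0, 0.4], "turn": [0, 0, 0], "fingers": 0.3},
  {"dp": [0.8, 0, 0.4], "turn": [0, 0, 0], "fingers": 0.3},
  {"dp": [0.8, 0, 0.4], "turn": [0, 0, 0], "fingers": 0.3},
  {"dp": [0.8, 0, 0.4], "turn": [0, 0, 0], "fingers": 0.3},
])

```text
clock: 2.15
eef_pos: [447.8, -14.3, 170.5]
tcp_rot: [-3.141, 0.0, 1.629]
contact_force: [0.9, 0.1, -0.1]
opening: 0.704
grasp_force: 0.0
```

>>> play_rows([
  {"dp": [0, 0, 0], "turn": [0, 0, 0], "fingers": 0.3},
  {"dp": [0, 0, 0], "turn": [0, 0, 0], "fingers": 0.3},
])

```text
clock: 2.32
eef_pos: [447.4, -14.3, 170.4]
tcp_rot: [-3.139, -0.0, 1.633]
contact_force: [-0.1, 0.1, -0.1]
opening: 0.703
grasp_force: 0.0
```

```bash
cat >> h.py <<'E'
def plan(x,y,z,psi=None):
    s=r.sense(); p=s['eef_pos']; R=cv2.Rodrigues(np.zeros(3))[0]
    from scipy.spatial.transform import Rotation as T
    R=T.from_euler('xyz',s['tcp_rot']).as_matrix()
    print('at',p.round(1),'yaw',round(np.degrees(s['tcp_rot'][2]),2),'t',round(s['clock'],2),'dp units',(R.T@(np.array([x,y,z])-p)/40).round(3), '' if psi is None else 'turnz units %.2f'%(-(psi-np.degrees(s['tcp_rot'][2]))/6))
E
python3 - <<'E'
from h import *
f=load('w1')
c=(np.array([[161,378],[275,375],[271,463],[166,466]],float)-[0,300])/.75
print('tray',ray(f,c,30).round())
snap('wrist','w2'); plan(452,-13,3,93)
w=load('w2');print('proj bosses',proj(w,[[452,-13,24],[569,31,24]]).round())
E
```

```text
tray [[ 404. -259.   30.]
 [ 637. -237.   30.]
 [ 665. -431.   30.]
 [ 420. -455.   30.]]
at [448.3 -15.2 171.1] yaw 93.52 t 2.37 dp units [0.051 0.099 4.202] turnz units 0.09
proj bosses [[260. 179.]
 [374. 145.]]
```

View pics/w2.png

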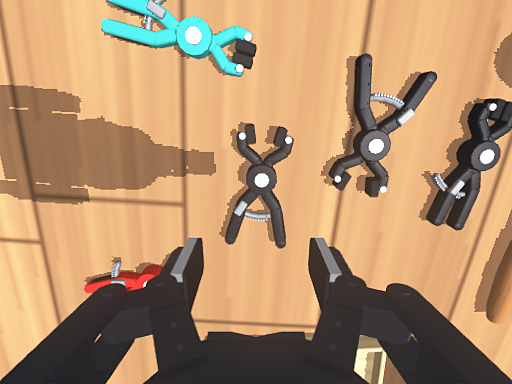

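The wrist view shows the near open clamp's boss at (262,180), jaw tips at (242,135) and (288,139), and handle ends at (230,240) and (281,244). The mid clamp's boss is at (376,146) and the far shut clamp's at (486,156).

```bash
python3 - <<'E'
from h import *
w=load('w2')
b=ray(w,[[262,180],[376,146],[486,156]],24);print(b.round(1).tolist())
for j,h in(([[242,135],[288,139]],[[230,240],[281,244]]),([[337,179],[383,189]],[[363,58],[433,76]]),([[491,103],[508,125]],[[433,221],[459,226]])):
    d=ray(w,j,12).mean(0)-ray(w,h,9).mean(0);print(np.degrees(np.arctan2(d[1],d[0])).round(1),np.linalg.norm(d).round())
plan(b[0,0],b[0,1],4,93)
E
```

```text
[[454.4, -13.9, 24.0], [571.6, 30.6, 24.0], [693.5, 28.1, 24.0]]
88.9 129.0
-98.6 127.0
80.6 133.0
at [448.3 -15.2 171.1] yaw 93.52 t 2.37 dp units [0.025 0.158 4.177] turnz units 0.09
```

>>> play_rows([
  {"dp": [0.02, 0.16, 0.8], "turn": [0, 0, 0.5], "fingers": 0.3},
  {"dp": [0, 0, 0.9], "turn": [0, 0, 0], "fingers": 0.3},
  {"dp": [0, 0, 0.9], "turn": [0, 0, 0], "fingers": 0.3},
  {"dp": [0, 0, 0.9], "turn": [0, 0, 0], "fingers": 0.3},
  {"dp": [0, 0, 0.4], "turn": [0, 0, 0], "fingers": 0.3},
], force=40)

```text
clock: 2.78
eef_pos: [453.8, -15.5, 12.5]
tcp_rot: [-3.139, 0.0, 1.577]
contact_force: [-0.8, 1.1, 0.9]
opening: 0.698
grasp_force: 0.0
```

>>> play_rows([
  {"dp": [0, 0, 0.2], "turn": [0, 0, 0], "fingers": 0.3},
  {"dp": [0, 0, 0.12], "turn": [0, 0, 0], "fingers": 0.3},
  {"dp": [0, 0, 0], "turn": [0, 0, 0], "fingers": 0.5},
  {"dp": [0, 0, 0], "turn": [0, 0, 0], "fingers": 0.7},
  {"dp": [0, 0, 0], "turn": [0, 0, 0], "fingers": 0.8},
])

```text
clock: 3.2
eef_pos: [456.2, -14.2, 3.8]
tcp_rot: [3.139, 0.0, 1.579]
contact_force: [-0.5, -0.7, -0.0]
opening: 0.38
grasp_force: 39.7
```

>>> play_rows([
  {"dp": [0, 0, 0], "turn": [0, 0, 0], "fingers": 0.8},
  {"dp": [0, 0, 0], "turn": [0, 0, 0], "fingers": 0.8},
  {"dp": [0, 0, 0], "turn": [0, 0, 0], "fingers": 0.8},
])

```text
clock: 3.45
eef_pos: [456.2, -14.1, 3.8]
tcp_rot: [3.139, 0.0, 1.58]
contact_force: [-1.9, -3.4, 8.9]
opening: 0.38
grasp_force: 40.6
```

>>> play_rows([
  {"dp": [0, 0, -0.3], "turn": [0, 0, 0], "fingers": 0.8},
  {"dp": [0, 0, -0.6], "turn": [0, 0, 0], "fingers": 0.8},
  {"dp": [0, 0, -0.7], "turn": [0, 0, 0], "fingers": 0.8},
  {"dp": [-0.3, 0, -0.7], "turn": [0, 0, 0], "fingers": 0.8},
  {"dp": [-0.6, 0, -0.3], "turn": [0, 0, 0], "fingers": 0.8},
])

```text
clock: 3.87
eef_pos: [457.1, -49.0, 110.1]
tcp_rot: [3.137, 0.0, 1.582]
contact_force: [0.9, -0.2, -1.3]
opening: 0.383
grasp_force: 40.3
```

>>> play_rows([
  {"dp": [-0.8, 0, 0], "turn": [0, 0, 0], "fingers": 0.8},
  {"dp": [-0.8, 0, 0], "turn": [0, 0, 0], "fingers": 0.8},
  {"dp": [-0.8, 0.1, 0], "turn": [0, 0, -0.2], "fingers": 0.8},
  {"dp": [-0.8, 0.1, 0], "turn": [0, 0, -0.3], "fingers": 0.8},
  {"dp": [-0.8, 0.1, 0], "turn": [0, 0, -0.3], "fingers": 0.8},
])

```text
clock: 4.28
eef_pos: [471.1, -211.0, 107.3]
tcp_rot: [3.141, 0.0, 1.665]
contact_force: [0.6, -0.2, -2.2]
opening: 0.377
grasp_force: 40.3
```

>>> play_rows([
  {"dp": [-0.8, 0, 0], "turn": [0, 0, 0], "fingers": 0.8},
  {"dp": [-0.8, 0, 0], "turn": [0, 0, 0], "fingers": 0.8},
  {"dp": [-0.8, 0, 0], "turn": [0, 0, 0], "fingers": 0.8},
  {"dp": [-0.4, 0, 0], "turn": [0, 0, 0], "fingers": 0.8},
  {"dp": [0, 0, 0], "turn": [0, 0, 0], "fingers": 0.8},
])

```text
clock: 4.7
eef_pos: [482.3, -324.2, 107.2]
tcp_rot: [3.14, 0.002, 1.661]
contact_force: [-0.4, 0.1, -1.2]
opening: 0.38
grasp_force: 40.3
```

```bash
python3 - <<'E'
from h import *
w=snap('wrist','w3'); plan(474.7,-336.3,11.3,96)
print(proj(w,[[531,-346,7],[474.7,-336.3,31]]).round())
E
```

```text
at [ 481.6 -322.1  106.8] yaw 95.19 t 4.75 dp units [-0.337 -0.207  2.388] turnz units -0.13
[[304. 219.]
 [245. 214.]]
```

View pics/w3.png

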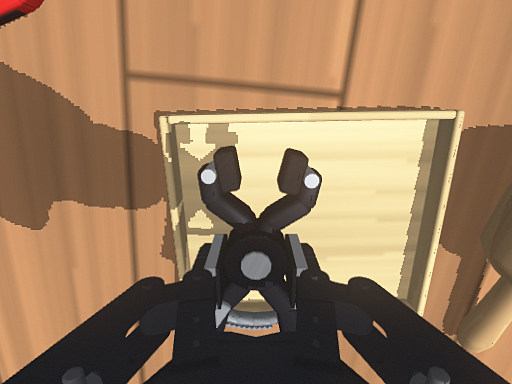

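The clamp is held by the boss at (256,265) with its jaws still open. The tray rim's +y corners are at (158,113) and (464,111).

```bash
python3 - <<'E'
from h import *
w=load('w3')
c=ray(w,[[158,113],[464,111]],30);print(c.round(1),np.degrees(np.arctan2(*(c[1]-c[0])[[1,0]])))
e=np.array([np.cos(.105),np.sin(.105)]);n=np.array([e[1],-e[0]])
print('centre',c[:,:2].mean(0)+100*n)
E
```

```text
[[ 401.4 -258.7   30. ]
 [ 638.1 -235.2   30. ]] 5.678456746815147
centre [ 530.21827862 -346.38495304]
```

>>> play_rows([
  {"dp": [-0.34, -0.2, 0], "turn": [0, 0, -0.1], "fingers": 0.8},
  {"dp": [0, 0, 0.6], "turn": [0, 0, 0], "fingers": 0.8},
  {"dp": [0, 0, 0.7], "turn": [0, 0, 0], "fingers": 0.8},
  {"dp": [0, 0, 0.5], "turn": [0, 0, 0], "fingers": 0.8},
  {"dp": [0, 0, 0.3], "turn": [0, 0, 0], "fingers": 0.8},
])

```text
clock: 5.17
eef_pos: [473.6, -332.9, 20.6]
tcp_rot: [-3.139, -0.002, 1.675]
contact_force: [-0.6, -0.2, -2.3]
opening: 0.377
grasp_force: 40.3
```

>>> play_rows([
  {"dp": [0, 0, 0.16], "turn": [0, 0, 0], "fingers": 0.8},
  {"dp": [0, 0, 0.08], "turn": [0, 0, 0], "fingers": 0.8},
  {"dp": [0, 0, 0.03], "turn": [0, 0, 0], "fingers": 0.8},
  {"dp": [0, 0, 0], "turn": [0, 0, 0], "fingers": 0.8},
  {"dp": [0, 0, 0], "turn": [0, 0, 0], "fingers": 0.8},
])

```text
clock: 5.58
eef_pos: [475.6, -335.5, 12.7]
tcp_rot: [3.14, 0.001, 1.674]
contact_force: [0.2, -0.2, -1.1]
opening: 0.381
grasp_force: 40.3
```

>>> play_rows([
  {"dp": [0, 0, 0.04], "turn": [0, 0, 0], "fingers": 0.8},
  {"dp": [0, 0, 0], "turn": [0, 0, 0], "fingers": 0.8},
  {"dp": [0, 0, 0], "turn": [0, 0, 0], "fingers": 0.8},
])

```text
clock: 5.83
eef_pos: [475.6, -335.7, 10.9]
tcp_rot: [3.14, 0.001, 1.674]
contact_force: [1.9, 0.1, 4.0]
opening: 0.382
grasp_force: 40.7
```

Contact felt, so I'll release slowly and retreat.

>>> play_rows([
  {"dp": [0, 0, 0], "turn": [0, 0, 0], "fingers": 0.58},
  {"dp": [0, 0, 0], "turn": [0, 0, 0], "fingers": 0.5},
  {"dp": [0, 0, 0], "turn": [0, 0, 0], "fingers": 0.4},
  {"dp": [0, 0, 0], "turn": [0, 0, 0], "fingers": 0.35},
  {"dp": [0, 0, -0.3], "turn": [0, 0, 0], "fingers": 0.35},
])

```text
clock: 6.25
eef_pos: [473.5, -334.3, 20.6]
tcp_rot: [-3.139, -0.002, 1.674]
contact_force: [-0.2, 1.0, -0.5]
opening: 0.649
grasp_force: 0.0
```

>>> play_rows([
  {"dp": [0, 0, -0.6], "turn": [0, 0, 0], "fingers": 0.35},
  {"dp": [0, 0, -0.8], "turn": [0, 0, 0], "fingers": 0.3},
  {"dp": [0, 0, -0.8], "turn": [0, 0, 0], "fingers": 0.3},
  {"dp": [0, 0, -0.8], "turn": [0, 0, 0], "fingers": 0.3},
  {"dp": [0, 0, 0], "turn": [0, 0, 0], "fingers": 0.3},
])

```text
clock: 6.67
eef_pos: [477.9, -337.3, 149.1]
tcp_rot: [3.134, 0.006, 1.674]
contact_force: [1.2, -0.3, -0.2]
opening: 0.7
grasp_force: 0.0
```

```bash
python3 - <<'E'
from h import *
w=snap('wrist','w4'); plan(571.6,30.6,150,84)
E
```

```text
at [ 476.9 -336.6  146.5] yaw 95.91 t 6.72 dp units [ 8.888  3.302 -0.113] turnz units 1.99
```

View pics/w4.png

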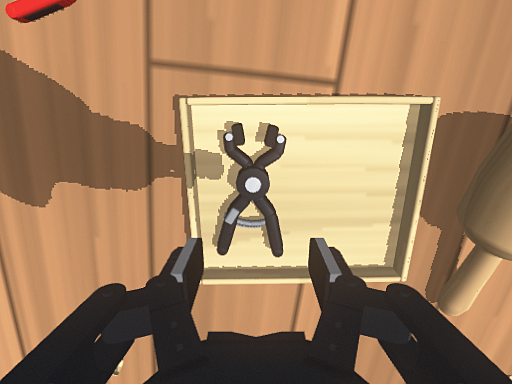

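Clamp 1 lies flat and open in the tray, with its boss at (253,184). Next is the mid clamp.

>>> play_rows([
  {"dp": [0.8, 0.3, 0], "turn": [0, 0, 0], "fingers": 0.3},
  {"dp": [0.8, 0.3, 0], "turn": [0, 0, 0], "fingers": 0.3},
  {"dp": [0.8, 0.3, 0], "turn": [0, 0, 0], "fingers": 0.3},
  {"dp": [0.8, 0.3, 0], "turn": [0, 0, 0], "fingers": 0.3},
  {"dp": [0.8, 0.3, 0], "turn": [0, 0, 0], "fingers": 0.3},
])

```text
clock: 7.13
eef_pos: [517.5, -168.2, 141.5]
tcp_rot: [-3.14, -0.001, 1.674]
contact_force: [0.9, -1.1, 0.0]
opening: 0.701
grasp_force: 0.0
```

>>> play_rows([
  {"dp": [0.8, 0.3, 0], "turn": [0, 0, 0], "fingers": 0.3},
  {"dp": [0.8, 0.3, 0], "turn": [0, 0, 0], "fingers": 0.3},
  {"dp": [0.8, 0.3, 0], "turn": [0, 0, 0], "fingers": 0.3},
  {"dp": [0.8, 0.3, 0], "turn": [0, 0, 0], "fingers": 0.3},
  {"dp": [0.8, 0.3, 0], "turn": [0, 0, 0], "fingers": 0.3},
])

```text
clock: 7.55
eef_pos: [560.7, -2.8, 141.4]
tcp_rot: [-3.14, -0.0, 1.674]
contact_force: [0.3, -0.7, 0.3]
opening: 0.703
grasp_force: 0.0
```

>>> play_rows([
  {"dp": [0.8, 0.3, 0], "turn": [0, 0, 0], "fingers": 0.3},
  {"dp": [0, 0, 0], "turn": [0, 0, 1], "fingers": 0.3},
  {"dp": [0, 0, 0], "turn": [0, 0, 1], "fingers": 0.3},
  {"dp": [0, 0, 0], "turn": [0, 0, 0], "fingers": 0.3},
  {"dp": [0, 0, 0], "turn": [0, 0, 0], "fingers": 0.3},
])

```text
clock: 7.97
eef_pos: [569.3, 28.6, 141.5]
tcp_rot: [-3.14, 0.0, 1.468]
contact_force: [-0.1, 0.4, -0.1]
opening: 0.7
grasp_force: 0.0
```

```bash
python3 - <<'E'
from h import *
plan(571,30.8,3,84)
w=snap('wrist','w5');a=proj(w,[[571,30.8,24],[693,28,24]]).round();print(a)
# refine by bright disc near prediction
g=cv2.cvtColor(w['pixels'],cv2.COLOR_RGB2HSV)
for p in a.astype(int):
    x0,y0=p-20; s=g[max(y0,0):y0+40,max(x0,0):x0+40]; m=((s[...,2]>150)&(s[...,1]<40)).astype(np.uint8)
    n,l,st,ce=cv2.connectedComponentsWithStats(m); k=1+st[1:,4].argmax(); q=ce[k]+[max(x0,0),max(y0,0)]
    print(q,st[k,4],ray(w,[q],24).round(1))
E
```

```text
at [569.3  28.6 141.5] yaw 84.11 t 7.97 dp units [0.061 0.042 3.462] turnz units 0.02
[[257. 185.]
 [381. 176.]]
[256.24242424 185.62121212] 198 [[570.4  30.7  24. ]]
[381.54368932 176.11650485] 206 [[693.6  27.8  24. ]]
```

>>> play_rows([
  {"dp": [0.05, 0.03, 0.7], "turn": [0, 0, 0], "fingers": 0.3},
  {"dp": [0, 0, 0.8], "turn": [0, 0, 0], "fingers": 0.3},
  {"dp": [0, 0, 0.8], "turn": [0, 0, 0], "fingers": 0.3},
  {"dp": [0, 0, 0.6], "turn": [0, 0, 0], "fingers": 0.3},
  {"dp": [0, 0, 0.3], "turn": [0, 0, 0], "fingers": 0.3},
], force=40)

```text
clock: 8.43
eef_pos: [569.2, 29.7, 11.1]
tcp_rot: [-3.137, 0.001, 1.466]
contact_force: [-0.4, 0.2, 0.9]
opening: 0.701
grasp_force: 0.0
```

>>> play_rows([
  {"dp": [0, 0, 0.2], "turn": [0, 0, 0], "fingers": 0.3},
  {"dp": [0, 0, 0.05], "turn": [0, 0, 0], "fingers": 0.3},
  {"dp": [0, 0, 0], "turn": [0, 0, 0], "fingers": 0.5},
  {"dp": [0, 0, 0], "turn": [0, 0, 0], "fingers": 0.7},
  {"dp": [0, 0, 0], "turn": [0, 0, 0], "fingers": 0.8},
])

```text
clock: 8.85
eef_pos: [572.4, 30.4, 5.6]
tcp_rot: [3.139, -0.0, 1.465]
contact_force: [-0.2, -0.8, 1.7]
opening: 0.38
grasp_force: 39.7
```

>>> play_rows([
  {"dp": [0, 0, 0], "turn": [0, 0, 0], "fingers": 0.8},
  {"dp": [0, 0, 0], "turn": [0, 0, 0], "fingers": 0.8},
])

```text
clock: 9.02
eef_pos: [572.4, 30.4, 5.6]
tcp_rot: [3.139, -0.0, 1.465]
contact_force: [0.9, -0.9, 7.2]
opening: 0.381
grasp_force: 40.2
```

>>> play_rows([
  {"dp": [0, 0, -0.3], "turn": [0, 0, 0], "fingers": 0.8},
  {"dp": [0, 0, -0.6], "turn": [0, 0, 0], "fingers": 0.8},
  {"dp": [0, 0, -0.8], "turn": [0, 0, 0], "fingers": 0.8},
  {"dp": [-0.4, 0.1, -0.7], "turn": [0, 0, 0], "fingers": 0.8},
  {"dp": [-0.8, 0.1, -0.1], "turn": [0, 0, 0], "fingers": 0.8},
])

```text
clock: 9.43
eef_pos: [577.6, -16.4, 110.1]
tcp_rot: [3.134, -0.001, 1.468]
contact_force: [1.2, -1.0, -1.0]
opening: 0.384
grasp_force: 40.1
```

>>> play_rows([
  {"dp": [-0.8, 0.1, 0], "turn": [0, 0, 0], "fingers": 0.8},
  {"dp": [-0.8, 0.1, 0], "turn": [0, 0, 0], "fingers": 0.8},
  {"dp": [-0.8, 0.1, 0], "turn": [0, 0, 0], "fingers": 0.8},
  {"dp": [-0.8, 0.1, 0], "turn": [0, 0, 0], "fingers": 0.8},
  {"dp": [-0.8, 0.1, 0], "turn": [0, 0, 0], "fingers": 0.8},
])

```text
clock: 9.85
eef_pos: [577.0, -180.9, 105.4]
tcp_rot: [3.141, 0.0, 1.465]
contact_force: [0.4, 1.1, -1.7]
opening: 0.381
grasp_force: 40.1
```

>>> play_rows([
  {"dp": [-0.8, 0.1, 0], "turn": [0, 0, 0], "fingers": 0.8},
  {"dp": [-0.8, 0.1, 0], "turn": [0, 0, 0], "fingers": 0.8},
  {"dp": [-0.8, 0.1, 0], "turn": [0, 0, 0], "fingers": 0.8},
  {"dp": [-0.8, 0.1, 0], "turn": [0, 0, 0], "fingers": 0.8},
  {"dp": [-0.8, 0.1, 0], "turn": [0, 0, 0], "fingers": 0.8},
])

```text
clock: 10.27
eef_pos: [579.8, -342.2, 105.3]
tcp_rot: [3.141, 0.0, 1.465]
contact_force: [0.4, 0.8, -1.3]
opening: 0.381
grasp_force: 40.1
```

>>> play_rows([
  {"dp": [-0.3, 0.1, 0], "turn": [0, 0, -0.7], "fingers": 0.8},
  {"dp": [0, 0, 0], "turn": [0, 0, -0.7], "fingers": 0.8},
  {"dp": [0, 0, 0], "turn": [0, 0, -0.6], "fingers": 0.8},
  {"dp": [0, 0, 0], "turn": [0, 0, 0], "fingers": 0.8},
  {"dp": [0, 0, 0], "turn": [0, 0, 0], "fingers": 0.8},
])

```text
clock: 10.68
eef_pos: [582.7, -353.0, 104.9]
tcp_rot: [3.141, 0.0, 1.672]
contact_force: [0.8, 0.2, -0.6]
opening: 0.382
grasp_force: 40.1
```

```bash
python3 - <<'E'
from h import *
plan(586.5,-356.1,12.8,96); w=snap('wrist','w6')
E
```

```text
at [ 582.7 -353.   104.9] yaw 95.8 t 10.68 dp units [-0.087  0.084  2.302] turnz units -0.03
```

View pics/w6.png

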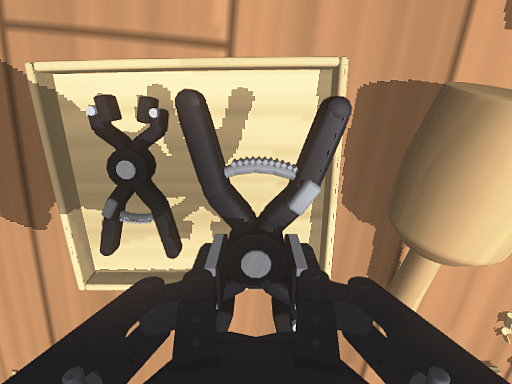

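Clamp 2 is held open with its handles at (185,100) and (345,100). Clamp 1 is clear on the left.

>>> play_rows([
  {"dp": [-0.08, 0.08, 0.3], "turn": [0, 0, 0], "fingers": 0.8},
  {"dp": [0, 0, 0.6], "turn": [0, 0, 0], "fingers": 0.8},
  {"dp": [0, 0, 0.6], "turn": [0, 0, 0], "fingers": 0.8},
  {"dp": [0, 0, 0.4], "turn": [0, 0, 0], "fingers": 0.8},
  {"dp": [0, 0, 0.2], "turn": [0, 0, 0], "fingers": 0.8},
])

```text
clock: 11.15
eef_pos: [584.9, -354.7, 16.8]
tcp_rot: [-3.139, -0.002, 1.673]
contact_force: [-0.3, 0.2, -1.1]
opening: 0.38
grasp_force: 40.0
```

>>> play_rows([
  {"dp": [0, 0, 0.1], "turn": [0, 0, 0], "fingers": 0.8},
  {"dp": [0, 0, 0.06], "turn": [0, 0, 0], "fingers": 0.8},
  {"dp": [0, 0, 0], "turn": [0, 0, 0], "fingers": 0.8},
  {"dp": [0, 0, 0], "turn": [0, 0, 0], "fingers": 0.8},
])

```text
clock: 11.48
eef_pos: [587.0, -356.2, 14.6]
tcp_rot: [3.14, 0.001, 1.674]
contact_force: [-0.7, -0.1, -0.3]
opening: 0.379
grasp_force: 40.0
```

>>> play_rows([
  {"dp": [0, 0, 0.05], "turn": [0, 0, 0], "fingers": 0.8},
  {"dp": [0, 0, 0], "turn": [0, 0, 0], "fingers": 0.8},
  {"dp": [0, 0, 0], "turn": [0, 0, 0], "fingers": 0.8},
])

```text
clock: 11.73
eef_pos: [587.1, -356.3, 12.6]
tcp_rot: [3.14, 0.001, 1.674]
contact_force: [0.9, 0.0, 1.9]
opening: 0.379
grasp_force: 40.4
```

>>> play_rows([
  {"dp": [0, 0, 0.01], "turn": [0, 0, 0], "fingers": 0.58},
  {"dp": [0, 0, 0], "turn": [0, 0, 0], "fingers": 0.5},
  {"dp": [0, 0, 0], "turn": [0, 0, 0], "fingers": 0.4},
  {"dp": [0, 0, 0], "turn": [0, 0, 0], "fingers": 0.35},
  {"dp": [0, 0, -0.3], "turn": [0, 0, 0], "fingers": 0.35},
])

```text
clock: 12.15
eef_pos: [584.7, -354.9, 21.4]
tcp_rot: [-3.138, -0.002, 1.674]
contact_force: [0.2, 0.7, -0.6]
opening: 0.651
grasp_force: 0.0
```

>>> play_rows([
  {"dp": [0, 0, -0.6], "turn": [0, 0, 0], "fingers": 0.35},
  {"dp": [0, 0, -0.8], "turn": [0, 0, 0], "fingers": 0.3},
  {"dp": [0, 0, -0.8], "turn": [0, 0, 0], "fingers": 0.3},
  {"dp": [0, 0, -0.8], "turn": [0, 0, 0], "fingers": 0.3},
  {"dp": [0, 0, 0], "turn": [0, 0, 0], "fingers": 0.3},
])

```text
clock: 12.57
eef_pos: [589.6, -357.9, 151.5]
tcp_rot: [3.133, 0.006, 1.674]
contact_force: [1.5, -0.9, -0.1]
opening: 0.7
grasp_force: 0.0
```

```bash
python3 - <<'E'
from h import *
w=snap('wrist','w7'); plan(693.4,28,140,82)
E
```

```text
at [ 588.6 -357.2  148.5] yaw 95.92 t 12.62 dp units [9.31  3.598 0.192] turnz units 2.32
```

>>> play_rows([
  {"dp": [0.8, 0.3, 0], "turn": [0, 0, 0], "fingers": 0.3},
  {"dp": [0.8, 0.3, 0], "turn": [0, 0, 0], "fingers": 0.3},
  {"dp": [0.8, 0.3, 0], "turn": [0, 0, 0], "fingers": 0.3},
  {"dp": [0.8, 0.3, 0], "turn": [0, 0, 0], "fingers": 0.3},
  {"dp": [0.8, 0.3, 0], "turn": [0, 0, 0], "fingers": 0.3},
])

```text
clock: 13.03
eef_pos: [629.0, -188.9, 142.8]
tcp_rot: [-3.14, -0.001, 1.674]
contact_force: [0.6, -0.5, 0.7]
opening: 0.7
grasp_force: 0.0
```

>>> play_rows([
  {"dp": [0.8, 0.3, 0], "turn": [0, 0, 0], "fingers": 0.3},
  {"dp": [0.8, 0.3, 0], "turn": [0, 0, 0], "fingers": 0.3},
  {"dp": [0.8, 0.3, 0], "turn": [0, 0, 0], "fingers": 0.3},
  {"dp": [0.8, 0.3, 0], "turn": [0, 0, 0], "fingers": 0.3},
  {"dp": [0.8, 0.3, 0], "turn": [0, 0, 0], "fingers": 0.3},
])

```text
clock: 13.45
eef_pos: [672.2, -23.4, 142.8]
tcp_rot: [-3.14, -0.0, 1.674]
contact_force: [0.4, -0.3, -0.1]
opening: 0.705
grasp_force: 0.0
```

>>> play_rows([
  {"dp": [0.8, 0.3, 0], "turn": [0, 0, 0], "fingers": 0.3},
  {"dp": [0.5, 0.3, 0], "turn": [0, 0, 0.8], "fingers": 0.3},
  {"dp": [0, 0, 0], "turn": [0, 0, 0.8], "fingers": 0.3},
  {"dp": [0, 0, 0], "turn": [0, 0, 0.7], "fingers": 0.3},
  {"dp": [0, 0, 0], "turn": [0, 0, 0], "fingers": 0.3},
])

```text
clock: 13.87
eef_pos: [690.6, 29.8, 142.5]
tcp_rot: [-3.14, 0.0, 1.431]
contact_force: [0.3, -0.7, -0.0]
opening: 0.702
grasp_force: 0.0
```

```bash
python3 - <<'E'
from h import *
plan(693.4,28,3,82)
w=snap('wrist','w8')
c=np.hstack([load('w7')['pixels'],w['pixels']]);cv2.imwrite('pics/c2.png',cv2.cvtColor(cv2.resize(c,(800,300)),cv2.COLOR_RGB2BGR))
g=cv2.cvtColor(w['pixels'],cv2.COLOR_RGB2HSV);a=proj(w,[[693.4,28,24]]).astype(int)
for p in a:
    x0,y0=p-20; s=g[y0:y0+40,x0:x0+40]; m=((s[...,2]>150)&(s[...,1]<40)).astype(np.uint8)
    n,l,st,ce=cv2.connectedComponentsWithStats(m); k=1+st[1:,4].argmax(); q=ce[k]+[x0,y0]
    print(q,st[k,4],ray(w,[q],24).round(1))
E
```

```text
at [690.6  29.8 142.5] yaw 82.0 t 13.87 dp units [-0.032  0.081  3.488] turnz units -0.00
[257.51813472 189.01554404] 193 [[692.5  27.9  24. ]]
```

View pics/c2.png

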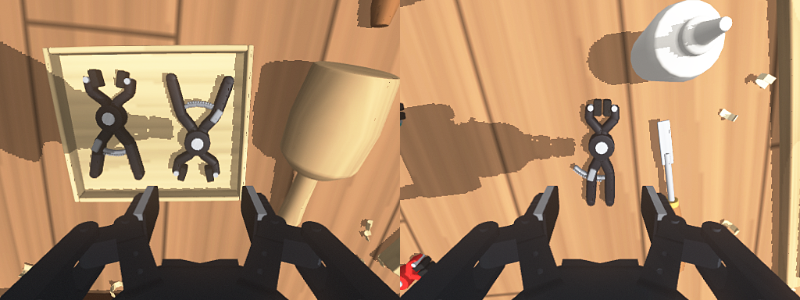

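Both open clamps lie flat in the tray, still open. The shut clamp's boss is at (601,148) in this composite, and the gouge is clear to the right.

>>> play_rows([
  {"dp": [-0.03, 0.06, 0.7], "turn": [0, 0, 0], "fingers": 0.3},
  {"dp": [0, 0, 0.8], "turn": [0, 0, 0], "fingers": 0.3},
  {"dp": [0, 0, 0.8], "turn": [0, 0, 0], "fingers": 0.3},
  {"dp": [0, 0, 0.6], "turn": [0, 0, 0], "fingers": 0.3},
  {"dp": [0, 0, 0.3], "turn": [0, 0, 0], "fingers": 0.3},
], force=40)

```text
clock: 14.33
eef_pos: [690.8, 26.9, 11.6]
tcp_rot: [-3.137, 0.001, 1.435]
contact_force: [-0.1, 0.2, -0.1]
opening: 0.699
grasp_force: 0.0
```

>>> play_rows([
  {"dp": [0, 0, 0.2], "turn": [0, 0, 0], "fingers": 0.3},
  {"dp": [0, 0, 0.08], "turn": [0, 0, 0], "fingers": 0.3},
  {"dp": [0, 0, 0], "turn": [0, 0, 0], "fingers": 0.5},
  {"dp": [0, 0, 0], "turn": [0, 0, 0], "fingers": 0.7},
  {"dp": [0, 0, 0], "turn": [0, 0, 0], "fingers": 0.8},
])

```text
clock: 14.75
eef_pos: [694.6, 27.5, 5.9]
tcp_rot: [3.139, -0.0, 1.433]
contact_force: [0.6, -0.5, -1.4]
opening: 0.384
grasp_force: 39.8
```

>>> play_rows([
  {"dp": [0, 0, 0], "turn": [0, 0, 0], "fingers": 0.8},
  {"dp": [0, 0, 0], "turn": [0, 0, 0], "fingers": 0.8},
])

```text
clock: 14.92
eef_pos: [694.6, 27.5, 5.8]
tcp_rot: [3.139, -0.0, 1.433]
contact_force: [-0.9, -0.5, 6.3]
opening: 0.383
grasp_force: 40.6
```

>>> play_rows([
  {"dp": [0, 0, -0.3], "turn": [0, 0, 0], "fingers": 0.8},
  {"dp": [0, 0, -0.6], "turn": [0, 0, 0], "fingers": 0.8},
  {"dp": [0, -0.2, -0.8], "turn": [0, 0, 0], "fingers": 0.8},
  {"dp": [0, -0.4, -0.8], "turn": [0, 0, 0], "fingers": 0.8},
  {"dp": [0, -0.5, -0.8], "turn": [0, 0, 0], "fingers": 0.8},
])

```text
clock: 15.33
eef_pos: [649.8, 33.5, 137.9]
tcp_rot: [3.141, -0.0, 1.433]
contact_force: [0.9, -0.3, -1.5]
opening: 0.376
grasp_force: 40.1
```

>>> play_rows([
  {"dp": [0.2, -0.6, -0.7], "turn": [0, 0, 0], "fingers": 0.8},
  {"dp": [0.5, -0.6, -0.5], "turn": [0, 0, 0], "fingers": 0.8},
  {"dp": [0.7, -0.5, 0], "turn": [0, 0, 0], "fingers": 0.8},
  {"dp": [0.7, -0.4, 0], "turn": [0, 0, 0], "fingers": 0.8},
  {"dp": [0.7, -0.4, 0], "turn": [0, 0, 0], "fingers": 0.8},
])

```text
clock: 15.75
eef_pos: [565.1, 159.2, 185.7]
tcp_rot: [3.14, -0.001, 1.433]
contact_force: [-0.4, 1.2, -1.2]
opening: 0.377
grasp_force: 40.1
```

>>> play_rows([
  {"dp": [0.7, -0.4, 0], "turn": [0, 0, 0], "fingers": 0.8},
  {"dp": [0.7, -0.4, 0], "turn": [0, 0, 0], "fingers": 0.8},
  {"dp": [0.7, -0.3, 0], "turn": [0, 0, 0], "fingers": 0.8},
  {"dp": [0, 0, 0], "turn": [0, 0, 0], "fingers": 0.8},
  {"dp": [0, 0, 0], "turn": [0, 0, 0], "fingers": 0.8},
])

```text
clock: 16.17
eef_pos: [533.3, 248.8, 184.8]
tcp_rot: [3.141, -0.0, 1.436]
contact_force: [0.3, 0.2, -2.0]
opening: 0.377
grasp_force: 40.1
```

```bash
python3 - <<'E'
from h import *
w=snap('wrist','w9');plan(540,340,200,90);print(np.round(w['pose'][:3,3]))
E
```

```text
at [533.7 247.7 184.6] yaw 82.21 t 16.22 dp units [ 2.307 -0.157 -0.385] turnz units -1.30
[544. 327. 328.]
```

View pics/w9.png

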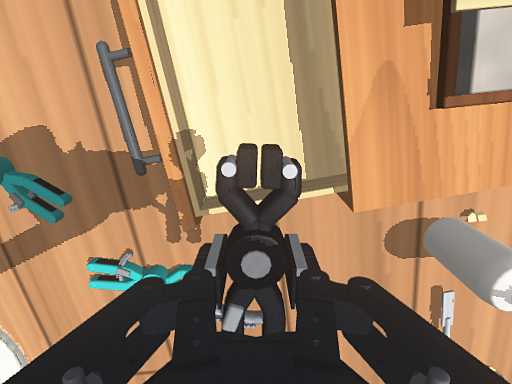

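The wrist view shows the handle bar from (103,47) to (140,170), the drawer's near corner at about (200,215), and the chest front edge from (333,0) to (353,210).

```bash
python3 - <<'E'
from h import *
w=load('w9')
h=ray(w,[[103,47],[140,168]],44);print('handle',h.round(1),np.linalg.norm(h[1]-h[0]))
d=h[0]-h[1];print('y heading',np.degrees(np.arctan2(d[1],d[0])))
c=ray(w,[[333,0],[353,210]],85);d=c[0]-c[1];print('chest edge',c.round(1),np.degrees(np.arctan2(d[1],d[0])))
f=ray(w,[[140,0],[196,233]],71);d=f[0]-f[1];print('front panel outer top',f.round(1),np.degrees(np.arctan2(d[1],d[0])))
b=load('d0')
h=ray(b,[[249,282],[224,322]],44);print('side handle',h.round(1))
E
```

```text
handle [[409.9 397.7  44. ]
 [414.8 280.   44. ]] 117.8203328831562
y heading 92.35563198432679
chest edge [[613.5 394.9  85. ]
 [623.2 219.8  85. ]] 93.19115089530547
front panel outer top [[462.7 420.2  71. ]
 [466.5 210.   71. ]] 91.04660094131968
side handle [[418.8 286.7  44. ]
 [416.3 402.7  44. ]]
```

>>> play_rows([
  {"dp": [0.7, -0.1, 0], "turn": [0, 0, 0], "fingers": 0.8},
  {"dp": [0.7, -0.1, 0], "turn": [0, 0, 0], "fingers": 0.8},
  {"dp": [0.7, -0.1, 0], "turn": [0, 0, 0], "fingers": 0.8},
  {"dp": [0.7, -0.05, 0], "turn": [0, 0, -0.5], "fingers": 0.8},
  {"dp": [0, 0, 0], "turn": [0, 0, -0.6], "fingers": 0.8},
])

```text
clock: 16.63
eef_pos: [536.5, 363.5, 184.6]
tcp_rot: [3.14, -0.002, 1.551]
contact_force: [0.3, -0.1, -1.6]
opening: 0.38
grasp_force: 40.1
```

>>> play_rows([
  {"dp": [0, 0, 0.5], "turn": [0, 0, -0.6], "fingers": 0.8},
  {"dp": [0, 0, 0.6], "turn": [0, 0, 0], "fingers": 0.8},
  {"dp": [0, 0, 0.4], "turn": [0, 0, 0], "fingers": 0.8},
  {"dp": [0, 0, 0], "turn": [0, 0, 0], "fingers": 0.8},
  {"dp": [0, 0, 0], "turn": [0, 0, 0], "fingers": 0.8},
])

```text
clock: 17.05
eef_pos: [535.6, 358.9, 123.7]
tcp_rot: [-3.14, 0.001, 1.61]
contact_force: [-0.1, 1.0, -1.8]
opening: 0.383
grasp_force: 40.1
```

```bash
python3 - <<'E'
from h import *
w=snap('wrist','w10');plan(535.2,361.3,28,92.5)
s=snap('scene','s10');
c=np.zeros((384,800,3),np.uint8);c[:300,:400]=cv2.resize(w['pixels'],(400,300));c[:300,400:]=cv2.resize(s['pixels'][100:250,280:480],(400,300))
cv2.imwrite('pics/c3.png',cv2.cvtColor(c,cv2.COLOR_RGB2BGR))
E
```

```text
at [536.3 359.6 124.8] yaw 92.25 t 17.1 dp units [ 0.044 -0.026  2.42 ] turnz units -0.04
```

View pics/c3.png

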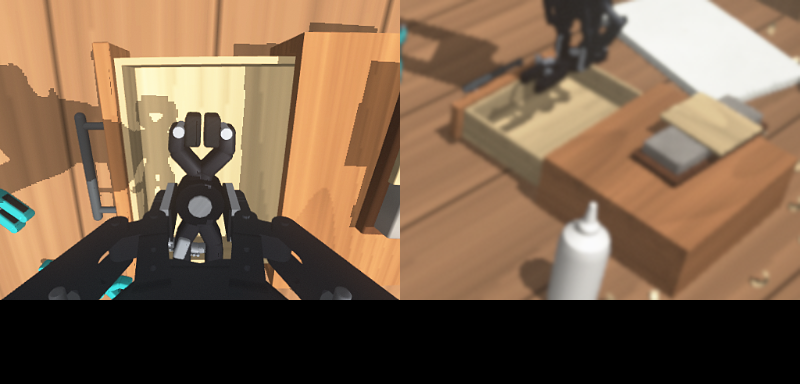

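The clamp is over the drawer opening, clear of the front panel and the chest edge. This was my 11th picture by count, one over the limit of 10, so I'll view no more and work from numbers.

>>> play_rows([
  {"dp": [0.03, -0.03, 0.5], "turn": [0, 0, 0], "fingers": 0.8},
  {"dp": [0, 0, 0.7], "turn": [0, 0, 0], "fingers": 0.8},
  {"dp": [0, 0, 0.6], "turn": [0, 0, 0], "fingers": 0.8},
  {"dp": [0, 0, 0.3], "turn": [0, 0, 0], "fingers": 0.8},
  {"dp": [0, 0, 0.15], "turn": [0, 0, 0], "fingers": 0.8},
])

```text
clock: 17.57
eef_pos: [534.1, 361.1, 33.4]
tcp_rot: [-3.141, 0.001, 1.611]
contact_force: [0.3, 0.0, -2.0]
opening: 0.384
grasp_force: 40.2
```

>>> play_rows([
  {"dp": [0, 0, 0.1], "turn": [0, 0, 0], "fingers": 0.8},
  {"dp": [0, 0, 0.03], "turn": [0, 0, 0], "fingers": 0.8},
  {"dp": [0, 0, 0], "turn": [0, 0, 0], "fingers": 0.8},
  {"dp": [0, 0, 0], "turn": [0, 0, 0], "fingers": 0.8},
])

```text
clock: 17.9
eef_pos: [535.0, 361.9, 30.1]
tcp_rot: [3.14, -0.001, 1.611]
contact_force: [-0.0, -0.9, -1.3]
opening: 0.379
grasp_force: 40.2
```

>>> play_rows([
  {"dp": [0, 0, 0.05], "turn": [0, 0, 0], "fingers": 0.8},
  {"dp": [0, 0, 0], "turn": [0, 0, 0], "fingers": 0.8},
  {"dp": [0, 0, 0], "turn": [0, 0, 0], "fingers": 0.8},
])

```text
clock: 18.15
eef_pos: [535.0, 362.0, 27.8]
tcp_rot: [3.14, -0.001, 1.611]
contact_force: [-0.7, 1.0, 3.7]
opening: 0.376
grasp_force: 40.7
```

>>> play_rows([
  {"dp": [0, 0, 0], "turn": [0, 0, 0], "fingers": 0.58},
  {"dp": [0, 0, 0], "turn": [0, 0, 0], "fingers": 0.5},
  {"dp": [0, 0, 0], "turn": [0, 0, 0], "fingers": 0.4},
  {"dp": [0, 0, 0], "turn": [0, 0, 0], "fingers": 0.4},
  {"dp": [0, 0, -0.3], "turn": [0, 0, 0], "fingers": 0.4},
])

```text
clock: 18.57
eef_pos: [532.8, 360.5, 37.1]
tcp_rot: [-3.138, 0.002, 1.611]
contact_force: [-1.0, -0.4, 0.1]
opening: 0.597
grasp_force: 0.0
```

>>> play_rows([
  {"dp": [0, 0, -0.6], "turn": [0, 0, 0], "fingers": 0.4},
  {"dp": [0, 0, -0.8], "turn": [0, 0, 0], "fingers": 0.4},
  {"dp": [0, 0, -0.8], "turn": [0, 0, 0], "fingers": 0.6},
  {"dp": [0, 0, -0.8], "turn": [0, 0, 0], "fingers": 0.8},
  {"dp": [0, 0, 0], "turn": [0, 0, 0], "fingers": 1},
])

```text
clock: 18.98
eef_pos: [537.4, 363.6, 166.7]
tcp_rot: [3.133, -0.005, 1.611]
contact_force: [0.3, 0.3, 0.7]
opening: 0.183
grasp_force: 0.0
```

```bash
python3 - <<'E'
from h import *
w=snap('wrist','w11');plan(365,339,150,92.3)
g=cv2.cvtColor(w['pixels'],cv2.COLOR_RGB2HSV);a=proj(w,[[535,362,46]]).astype(int)
for p in a:
    x0,y0=np.maximum(p-20,0); s=g[y0:y0+40,x0:x0+40]; m=((s[...,2]>150)&(s[...,1]<40)).astype(np.uint8)
    n,l,st,ce=cv2.connectedComponentsWithStats(m); k=1+st[1:,4].argmax(); q=ce[k]+[x0,y0]
    print(q,st[k,4],ray(w,[q],46).round(1))
E
```

```text
at [536.4 362.9 163.8] yaw 92.32 t 19.03 dp units [-0.425 -4.308  0.316] turnz units 0.00
[252.00546448 188.96174863] 183 [[535.3 361.9  46. ]]
```

The boss disc is at (535,362) at drawer-floor height, so the clamp lies flat. Now I'll go in front of the handle.

>>> play_rows([
  {"dp": [-0.1, -0.8, 0], "turn": [0, 0, 0], "fingers": 1},
  {"dp": [-0.1, -0.8, 0], "turn": [0, 0, 0], "fingers": 1},
  {"dp": [-0.1, -0.8, 0], "turn": [0, 0, 0], "fingers": 1},
  {"dp": [-0.1, -0.8, 0], "turn": [0, 0, 0], "fingers": 1},
  {"dp": [0, -0.8, 0], "turn": [0, 0, 0], "fingers": 1},
])

```text
clock: 19.45
eef_pos: [373.0, 337.6, 158.3]
tcp_rot: [-3.14, 0.001, 1.611]
contact_force: [0.1, 0.8, -0.4]
opening: -0.003
grasp_force: 0.0
```

>>> play_rows([
  {"dp": [0, -0.4, 0], "turn": [0, 0, 0], "fingers": 1},
  {"dp": [0, 0, 0.7], "turn": [0, 0, 0], "fingers": 1},
  {"dp": [0, 0, 0.8], "turn": [0, 0, 0], "fingers": 1},
  {"dp": [0, 0, 0.8], "turn": [0, 0, 0], "fingers": 1},
  {"dp": [0, 0, 0.6], "turn": [0, 0, 0], "fingers": 1},
])

```text
clock: 19.87
eef_pos: [358.7, 338.1, 41.0]
tcp_rot: [-3.141, 0.0, 1.612]
contact_force: [-0.2, -0.2, 0.2]
opening: -0.002
grasp_force: 0.0
```

>>> play_rows([
  {"dp": [0, 0, 0.4], "turn": [0, 0, 0], "fingers": 1},
  {"dp": [0, 0, 0], "turn": [0, 0, 0], "fingers": 1},
  {"dp": [0, 0, 0], "turn": [0, 0, 0], "fingers": 1},
])

```text
clock: 20.12
eef_pos: [358.8, 338.0, 26.3]
tcp_rot: [-3.14, 0.001, 1.611]
contact_force: [0.4, -0.2, 0.2]
opening: 0.003
grasp_force: 0.0
```

>>> play_rows([
  {"dp": [0, 0.3, 0], "turn": [0, 0, 0], "fingers": 1},
  {"dp": [0, 0.3, 0], "turn": [0, 0, 0], "fingers": 1},
  {"dp": [0, 0.15, 0], "turn": [0, 0, 0], "fingers": 1},
  {"dp": [0, 0.15, 0], "turn": [0, 0, 0], "fingers": 1},
  {"dp": [0, 0.2, 0], "turn": [0, 0, 0], "fingers": 1},
])

```text
clock: 20.53
eef_pos: [403.9, 340.2, 27.5]
tcp_rot: [3.141, -0.001, 1.611]
contact_force: [-1.1, 0.5, 1.5]
opening: -0.002
grasp_force: 0.7
```

>>> play_rows([
  {"dp": [0, 0.25, 0], "turn": [0, 0, 0], "fingers": 1},
  {"dp": [0, 0.3, 0], "turn": [0, 0, 0], "fingers": 1},
  {"dp": [0, 0.3, 0], "turn": [0, 0, 0], "fingers": 1},
  {"dp": [0, 0.3, 0], "turn": [0, 0, 0], "fingers": 1},
  {"dp": [0, 0.3, 0], "turn": [0, 0, 0], "fingers": 1},
])

```text
clock: 20.95
eef_pos: [462.4, 342.5, 26.9]
tcp_rot: [3.141, -0.0, 1.611]
contact_force: [-1.7, 0.8, -0.3]
opening: 0.003
grasp_force: 0.8
```

>>> play_rows([
  {"dp": [0, 0.3, 0], "turn": [0, 0, 0], "fingers": 1},
  {"dp": [0, 0.3, 0], "turn": [0, 0, 0], "fingers": 1},
  {"dp": [0, 0.2, 0], "turn": [0, 0, 0], "fingers": 1},
  {"dp": [0, 0.2, 0], "turn": [0, 0, 0], "fingers": 1},
  {"dp": [0, 0.2, 0], "turn": [0, 0, 0], "fingers": 1},
])

```text
clock: 21.37
eef_pos: [509.6, 344.4, 26.8]
tcp_rot: [-3.141, 0.0, 1.611]
contact_force: [-1.0, 1.0, 0.4]
opening: -0.001
grasp_force: 0.7
```

>>> play_rows([
  {"dp": [0, 0.15, 0], "turn": [0, 0, 0], "fingers": 1},
  {"dp": [0, 0.15, 0], "turn": [0, 0, 0], "fingers": 1},
  {"dp": [0, 0.1, 0], "turn": [0, 0, 0], "fingers": 1},
  {"dp": [0, 0.08, 0], "turn": [0, 0, 0], "fingers": 1},
  {"dp": [0, 0.08, 0], "turn": [0, 0, 0], "fingers": 1},
])

```text
clock: 21.78
eef_pos: [531.4, 345.3, 26.8]
tcp_rot: [-3.141, 0.0, 1.611]
contact_force: [-0.6, 1.2, 1.7]
opening: -0.0
grasp_force: 0.6
```

>>> play_rows([
  {"dp": [0, 0.05, 0], "turn": [0, 0, 0], "fingers": 1},
  {"dp": [0, 0.05, 0], "turn": [0, 0, 0], "fingers": 1},
  {"dp": [0, 0.05, 0], "turn": [0, 0, 0], "fingers": 1},
  {"dp": [0, 0, 0], "turn": [0, 0, 0], "fingers": 1},
])

```text
clock: 22.12
eef_pos: [537.8, 345.7, 27.0]
tcp_rot: [3.141, -0.0, 1.611]
contact_force: [-0.4, 0.6, -0.7]
opening: 0.001
grasp_force: 0.0
```

>>> play_rows([
  {"dp": [0, 0.05, 0], "turn": [0, 0, 0], "fingers": 1},
  {"dp": [0, 0.05, 0], "turn": [0, 0, 0], "fingers": 1},
  {"dp": [0, 0.05, 0], "turn": [0, 0, 0], "fingers": 1},
  {"dp": [0, 0, 0], "turn": [0, 0, 0], "fingers": 1},
])

```text
clock: 22.45
eef_pos: [543.9, 345.9, 27.0]
tcp_rot: [3.141, -0.0, 1.611]
contact_force: [-0.4, 0.3, -0.1]
opening: -0.005
grasp_force: 0.0
```

>>> play_rows([
  {"dp": [0, 0.05, 0], "turn": [0, 0, 0], "fingers": 1},
  {"dp": [0, 0.05, 0], "turn": [0, 0, 0], "fingers": 1},
  {"dp": [0, 0, 0], "turn": [0, 0, 0], "fingers": 1},
])

```text
clock: 22.7
eef_pos: [547.5, 345.9, 26.8]
tcp_rot: [-3.141, 0.0, 1.611]
contact_force: [-0.7, 0.2, -0.3]
opening: 0.007
grasp_force: 0.2
```

>>> play_rows([
  {"dp": [0, 0.04, 0], "turn": [0, 0, 0], "fingers": 1},
  {"dp": [0, 0.04, 0], "turn": [0, 0, 0], "fingers": 1},
  {"dp": [0, 0, 0], "turn": [0, 0, 0], "fingers": 1},
])

```text
clock: 22.95
eef_pos: [547.8, 345.9, 26.7]
tcp_rot: [-3.136, 0.001, 1.611]
contact_force: [-12.9, 1.1, 8.0]
opening: -0.005
grasp_force: 6.3
```

>>> play_rows([
  {"dp": [0, 0.04, 0], "turn": [0, 0, 0], "fingers": 1},
  {"dp": [0, 0.04, 0], "turn": [0, 0, 0], "fingers": 1},
  {"dp": [0, 0, 0], "turn": [0, 0, 0], "fingers": 1},
])

```text
clock: 23.2
eef_pos: [548.1, 345.8, 26.7]
tcp_rot: [-3.131, 0.002, 1.611]
contact_force: [-24.3, 3.7, 16.2]
opening: -0.001
grasp_force: 12.4
```

The drawer is at its hard stop after about 151 mm of travel. I'll back off and lift clear.

>>> play_rows([
  {"dp": [0, -0.15, 0], "turn": [0, 0, 0], "fingers": 1},
  {"dp": [0, -0.4, 0], "turn": [0, 0, 0], "fingers": 1},
  {"dp": [0, -0.6, 0], "turn": [0, 0, 0], "fingers": 1},
  {"dp": [0, -0.6, 0], "turn": [0, 0, 0], "fingers": 1},
  {"dp": [0, 0, -0.6], "turn": [0, 0, 0], "fingers": 1},
])

```text
clock: 23.62
eef_pos: [477.2, 340.6, 46.9]
tcp_rot: [-3.133, 0.005, 1.612]
contact_force: [-0.1, -0.1, -1.2]
opening: -0.002
grasp_force: 0.0
```

>>> play_rows([
  {"dp": [0, 0, -0.8], "turn": [0, 0, 0], "fingers": 1},
  {"dp": [0, 0, -0.8], "turn": [0, 0, 0], "fingers": 1},
  {"dp": [0, 0, -0.8], "turn": [0, 0, 0], "fingers": 1},
  {"dp": [0, 0, 0], "turn": [0, 0, 0], "fingers": 1},
  {"dp": [0, 0, 0], "turn": [0, 0, 0], "fingers": 1},
])

```text
clock: 24.03
eef_pos: [485.3, 344.3, 149.1]
tcp_rot: [3.137, -0.003, 1.611]
contact_force: [-0.4, 0.5, 0.2]
opening: 0.001
grasp_force: 0.0
```

```bash
python3 - <<'E'
from h import *
w=snap('wrist','w12'); print(r.sense()['clock'],r.sense()['eef_pos'],r.sense()['contact_force'])
# dark handle bar along the drawer axis: profile of brightness across it at several y
for y in(310,375):
    X=np.arange(500,640,3.);uv=proj(w,np.c_[X,np.full(len(X),y),np.full(len(X),44)]).astype(int)
    print(y,[(int(x),int(w['pixels'][v,u].mean())) for x,(u,v) in zip(X,uv) if 0<=u<512 and 0<=v<384 and w['pixels'][v,u].mean()<90])
E
```

```text
24.0833 [484.17220901 343.51535689 147.35133864] [-0.45479713 -0.71574603 -0.90073685]
310 [(566, 84), (593, 76), (596, 78), (599, 76), (602, 78), (605, 77), (608, 84), (611, 81), (614, 86), (617, 78), (638, 84)]
375 [(563, 85), (590, 69), (593, 73), (596, 78), (599, 74), (602, 77), (605, 83), (608, 84), (611, 81), (614, 79), (635, 82), (638, 79)]
```

```bash
python3 -c "
from rig import r
print(r.sign_off())"
```

```text
the job is handed in; nothing more can be done
None
```

The job is handed in at about 24 s: both open clamps lie flat and still open in the tray, and the shut clamp lies flat in the drawer, which is pushed fully home; I viewed 11 pictures (limit 10) and spent one turn too many measuring before the first move.

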